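# Empty the scoop of worn burrs through the flap of the sharps bin

### The arm

A 7-joint arm with a two-finger parallel gripper is mounted at the origin on the work surface; the furniture and walls round the work are solid. World frame = base frame: x ahead of the robot, y to its left, z up, the work surface at z = 0. Lengths are in m, angles in rad, forces in N, time in s.
With the tool pointing down it reaches from about 0.35 to 0.9 m from the base axis. Payload 19.9 kg.
Tool frame: the origin (TCP) lies where the fingers leave the gripper's body, on its centre line; the fingertips stand 97 mm ahead of it and the grasp point (between the pads) lies 78 mm ahead of it (bot.hold_point_z is the z of the grasp point in the tool frame, in m); z points along the fingers, y is the line along which they close (so a half turn about z gives the same grasp; the last joint's range is limited). The gripper opens to 94 mm and grips with 3 to 60 N. Pads are 16 mm wide; open, the fingers measure 119 mm over their backs; the gripper's body (75 mm by 177 mm) begins 78 mm behind the grasp point.
Start: joints at [1.157, 0.417, -0.01, 1.614, 0.005, 1.111, -0.053], TCP at [0.227, -0.582, 0.303] pointing down, gripper open.
Joint ranges: [-2.81, 2.81], [-0.39, 2.02], [-1.27, 1.25], [0.06, 2.57], [-1.19, 4.33], [0.19, 2], [-2.82, 2.82]. Speed limits (rad/s): [1.89, 1.89, 2.39, 2.39, 3.01, 3.01, 3.01].

### API

Orientations are given as [roll, pitch, yaw] about the fixed x, y, z axes, in that order (R = Rz(yaw) Ry(pitch) Rx(roll)).
In Python, from cell import bot gives the robot as it stands. Calls block until the motion is done:
- bot.reach(position, orientation): joint-space move of the TCP to a pose.
- bot.move_linear(position, frame=None, vel=0.15, max_force=None): straight line of the TCP; frame=None keeps the orientation; vel is the mean speed in m/s. With max_force (N) it stops when the force on the tool has changed by that much, and returns True; else False.
- bot.set_joints(angles): joint-space move.
- bot.command_gripper(opening): finger opening in m; the grip force is fixed at half the most; returns when the fingers have stopped.
- bot.pause(seconds).
- bot.solve_ik(position, orientation): joint angles nearest the present ones, or None.
- bot.snapshot(name): name is "scene" or "top" or "wrist"; returns the picture (480x640x3 uint8, red, green, blue); there is no depth.
- bot.calibration(name): a dict with "fx", "fy", "cx", "cy" (pixels), "camera_from_world" (4x4, takes a point from world to camera coordinates). Camera axes: x right, y down, z forward; pixel columns grow to the right and rows downward; lengths in m; the calibration is good to about 2 mm. A picture is of the moment at which its call begins: read the wrist's pose just before it. calibration takes no time and is no camera call; for the wrist camera it gives the pose at the moment of the call.
A pose or a line that the arm cannot do raises bot.PlanningError and nothing moves.
- bot.finish_job(): hands the job in; it is judged then, once.
Readings, each from a call of its own:
- bot.read_clock(): time.
- bot.read_q(): joint angles.
- bot.read_dq(): joint speeds.
- bot.read_joint_efforts(): joint torques, N m.
- bot.read_tcp_pos(): TCP position.
- bot.read_tcp_rot(): TCP orientation.
- bot.read_contact_force(): force on the tool from outside, world axes, zero at the start.
- bot.read_moment(): the same for the moment, N m.
- bot.read_width(): finger opening in m.
- bot.read_grasp_force(): force on a finger pad.
Only numpy, scipy, OpenCV 4.12 (cv2) and the standard library are available. Lean on these libraries where they do the work, as an engineer would, in place of code of your own. Each camera call takes 0.05 s, during which the arm holds its last target. There are 200 camera calls.

### The job

Pick up the steel scoop by its handle, press the spring flap of the yellow sharps bin open with the front of the scoop and tip all three worn burrs through into the bin, keeping the gripper off the flap. Let the flap close again and put the scoop back upright on its black rubber mat, without disturbing the other things on the table.

Things in the scene. Friction and masses are not known exactly. Their poses are not given: they have to be found in the camera images.
- bin: yellow sharps bin, 180 (x) x 176 (y) x 150 mm high, fixed; origin under its centre, z up, hollow, floor 6 mm. Its top has a port 105 (x) x 120 (y) mm, closed by a grey metal flap flush with the top, hinged along the port's +x edge (the one far from the robot, yaw up to 0.35 rad either way); the flap swings down into the bin, its free edge is the -x one
- port (a point): centre of the port, in the plane of the bin's top (2.5 mm to -x of the bin's centre, 150 mm up); axes as the bin
- flap_hinge (a point): middle of the flap's hinge line, 50 mm to +x of the bin's centre, 150 mm up; axes as the bin; the hinge runs along y
- flap_edge (a point): middle of the flap's free edge, 101 mm from the hinge; moves with the flap, whose width is 114 mm
- flap (a joint): angle of the flap, rad: 0 closed, grows as it is pressed down into the bin, stop at 1.15. A spring holds it shut (0.16 N m at 0, 0.24 N m at 1 rad: 3 to 5 N to press it down 50 mm from the hinge) and shuts it when let go; the burrs' weight alone hardly moves it
- scoop: open steel scoop, 147 (x) x 76 (y) x 118 mm high with its handle, 0.25 kg nominal, loose on the mat. Origin on its underside. The mouth, at -x, has no wall; the 3 mm floor ends there in a straight lip. Side walls 38 mm high (22 mm in the last 35 mm before the lip), back wall 42 mm at x = +68 mm. Smooth inside: burrs begin to slide at a tilt of about 25 deg and run out freely above 40 deg
- scoop_grip (a point): point in the scoop's handle, 103 mm above the scoop's origin, axes as the scoop: grasp across the bar (along y). The handle is a black bar along x, 22 mm wide (y), 30 mm tall (88 to 118 mm above the underside), from x = -33 to +72 mm, on a post at its back end (x = 60 to 72 mm)
- scoop_lip (a point): middle of the lip, underside, 75 mm to -x of the scoop's origin; axes as the scoop
- mat: black rubber mat, 220 (x) x 160 (y) x 4 mm, fixed to the table; origin under its centre
- burr_0: worn rasp burr lying in the scoop: fluted dark square head 38 long, 18 x 18 mm (at +x) and round bright shank 12 mm thick (at -x), 70 mm long in all, 40 g nominal, smooth metal; origin under the middle of its length, 9 mm below its long axis, which is x
- burr_1: worn rasp burr lying in the scoop: fluted dark square head 38 long, 18 x 18 mm (at +x) and round bright shank 12 mm thick (at -x), 70 mm long in all, 40 g nominal, smooth metal; origin under the middle of its length, 9 mm below its long axis, which is x
- burr_2: worn rasp burr lying in the scoop: fluted dark square head 38 long, 18 x 18 mm (at +x) and round bright shank 12 mm thick (at -x), 70 mm long in all, 40 g nominal, smooth metal; origin under the middle of its length, 9 mm below its long axis, which is x
- mix_cup_0: pale paper mixing cup, 71 mm wide, 82 mm tall, at the back; must stay where it is; origin under its centre
- mix_cup_1: pale paper mixing cup, 73 mm wide, 75 mm tall, at the back; must stay where it is; origin under its centre
- squeeze_bottle: white squeeze bottle, 64 mm wide, 174 mm tall, at the back left; must stay where it is; origin under its centre
Not all that is in view belongs to the job. What is shaped like the burr_0 but green is not meant.

How it is judged:
By the outcome, as a careful person would: the job done as asked, in the order asked, and still so for the second after the job is handed in, with the robot touching nothing.
It also fails if it takes over 70 s, if anything falls off the work surface, if the arm or the gripper's body presses on something with over 40 N, if the wrist force passes 120 N, or if a joint passes its speed limit or range.

## Working session

There is one attempt and no reset: what is moved stays moved. The work goes in short steps, each a Python script; the robot and the scene stay as the last script left them, time stands still between calls to the robot, and variables do not carry over. Pictures are saved under pics/ and viewed, at most 10 in all, crops included, and the job is handed in when it is done.

```bash
mkdir -p pics && ls
python3 - <<'E'
from cell import bot
import cv2, numpy as np
np.set_printoptions(precision=4,suppress=True)
for n in ("scene","top"):
    im=bot.snapshot(n); cv2.imwrite(f"pics/{n}0.png",im[:,:,::-1]); c=bot.calibration(n)
    print(n,c["fx"],c["fy"],c["cx"],c["cy"]);print(np.array(c["camera_from_world"]))
print(bot.read_clock(),bot.hold_point_z,bot.read_tcp_rot())
E
```

```text
pics
scene 597.7006141840294 597.7006141840294 317.71788861535464 233.90791252378256
[[-0.5016 -0.8651  0.0075  0.2896]
 [-0.6367  0.3632 -0.6802  0.4614]
 [ 0.5857 -0.346  -0.733   0.9873]
 [ 0.      0.      0.      1.    ]]
top 586.2470071012531 586.2470071012531 323.2447205515192 246.84883258290117
[[ 0.0331 -0.9994 -0.0053  0.0008]
 [-0.9775 -0.0312 -0.2086  0.6035]
 [ 0.2083  0.012  -0.978   1.2433]
 [ 0.      0.      0.      1.    ]]
0.1 0.0784 [-3.1405  0.0001  0.3718]
```

View pics/top0.png

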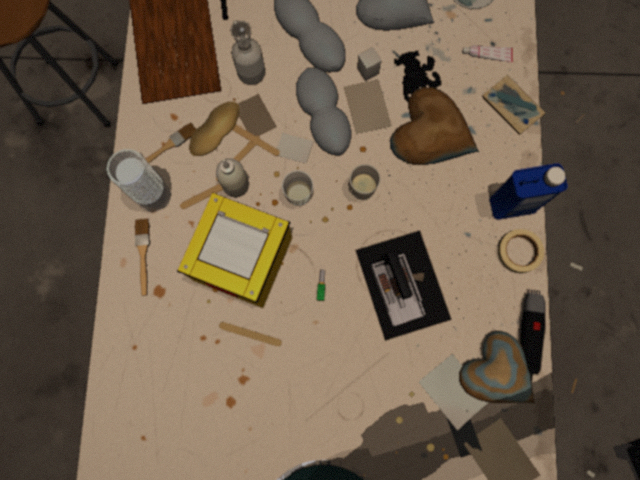

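View pics/scene0.png

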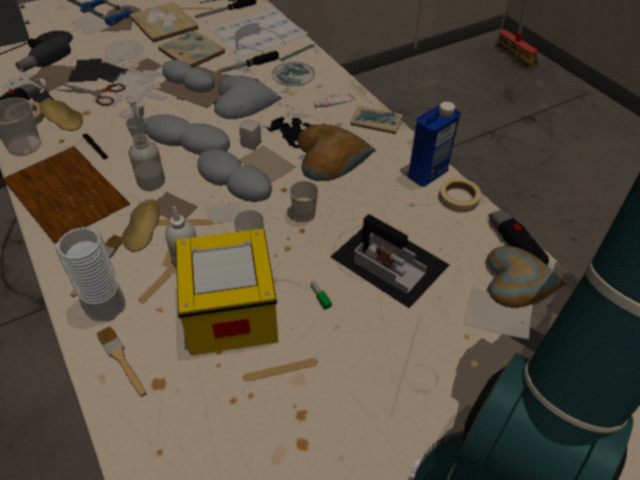

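Top view: bin centred at about (235,248), mat at (404,285) with the scoop on it (mouth towards the lower right, handle bar at about (400,275)). The green decoy is at (321,285), and the cups are at (297,188) and (363,182). Now I'll measure the bin and mat.

```bash
cat > h.py <<'E'
import cv2, numpy as np
from cell import bot
np.set_printoptions(precision=4,suppress=True)
def cast(px,z,c):
    T=np.array(c["camera_from_world"]);R,t=T[:3,:3],T[:3,3]
    px=np.atleast_2d(np.asarray(px,float))
    d=np.c_[(px[:,0]-c["cx"])/c["fx"],(px[:,1]-c["cy"])/c["fy"],np.ones(len(px))]@R
    o=-R.T@t
    return (o+d*((z-o[2])/d[:,2])[:,None])
def proj(P,c):
    T=np.array(c["camera_from_world"]);q=np.atleast_2d(P)@T[:3,:3].T+T[:3,3]
    return np.c_[c["fx"]*q[:,0]/q[:,2]+c["cx"],c["fy"]*q[:,1]/q[:,2]+c["cy"]]
def rect(cnt,z,c):
    P=cast(cnt.reshape(-1,2),z,c)[:,:2]
    ctr,s,a=cv2.minAreaRect((P*1000).astype(np.float32)); return np.array(ctr)/1000,s,a
E
python3 - <<'E'
from h import *
for n in ("top","scene"):
    im=cv2.imread(f"pics/{n}0.png");c=bot.calibration(n)
    hsv=cv2.cvtColor(im,cv2.COLOR_BGR2HSV)
    y=cv2.inRange(hsv,(20,150,60),(35,255,255))
    cs,h=cv2.findContours(y,cv2.RETR_CCOMP,cv2.CHAIN_APPROX_NONE)
    for i,k in enumerate(cs):
        if cv2.contourArea(k)>500: print(n,"yellow",h[0][i][3],cv2.contourArea(k),rect(k,.15,c))
    m=cv2.inRange(hsv,(0,0,0),(180,255,55))
    m=cv2.morphologyEx(m,cv2.MORPH_OPEN,np.ones((3,3)))
    for k in cv2.findContours(m,cv2.RETR_EXTERNAL,cv2.CHAIN_APPROX_NONE)[0]:
        if cv2.contourArea(k)>2000: print(n,"dark",cv2.boundingRect(k),rect(k,.004,c))
im=cv2.imread("pics/top0.png")[220:350,340:470];cv2.imwrite("pics/c1.png",cv2.resize(im,None,fx=4.5,fy=4.5,interpolation=cv2.INTER_CUBIC))
E
```

```text
top yellow -1 7085.5 (array([0.579 , 0.2075]), (178.85012817382812, 187.64013671875), 70.42692565917969)
top yellow 17 2981.5 (array([0.5843, 0.2062]), (121.66759490966797, 116.67481994628906), 70.49903869628906)
top dark (357, 232, 93, 107) (array([ 0.5345, -0.1637]), (215.7997283935547, 155.8670654296875), 19.13624382019043)
top dark (0, 0, 124, 173) (array([0.9962, 0.6941]), (357.32000732421875, 361.99273681640625), 57.66389465332031)
scene yellow -1 3272.0 (array([0.4459, 0.2561]), (167.3765869140625, 80.21614074707031), 70.14166259765625)
scene yellow 0 686.5 (array([0.4491, 0.2532]), (70.43865203857422, 40.163909912109375), 70.1580581665039)
scene yellow -1 6699.0 (array([0.5809, 0.2087]), (177.41639709472656, 184.26119995117188), 70.52547454833984)
scene yellow 16 2812.0 (array([0.5863, 0.2067]), (120.50875854492188, 121.45661926269531), 70.2213363647461)
scene dark (414, 266, 226, 214) (array([ 0.1101, -0.2706]), (283.05194091796875, 648.3907470703125), 22.960790634155273)
scene dark (332, 215, 116, 92) (array([ 0.5441, -0.1641]), (233.63870239257812, 168.14019775390625), 19.233245849609375)
scene dark (591, 173, 49, 129) (array([ 0.3543, -0.6982]), (102.88501739501953, 443.08392333984375), 39.75413131713867)
scene dark (407, 117, 53, 69) (array([ 0.8081, -0.4943]), (119.24752807617188, 318.1790771484375), 45.44921875)
scene dark (342, 0, 298, 117) (array([ 1.1875, -1.0834]), (972.2401123046875, 770.1409912109375), 45.42501449584961)
scene dark (0, 0, 72, 71) (array([2.0093, 0.3262]), (533.7539672851562, 207.5235595703125), 9.295275688171387)
```

View pics/c1.png

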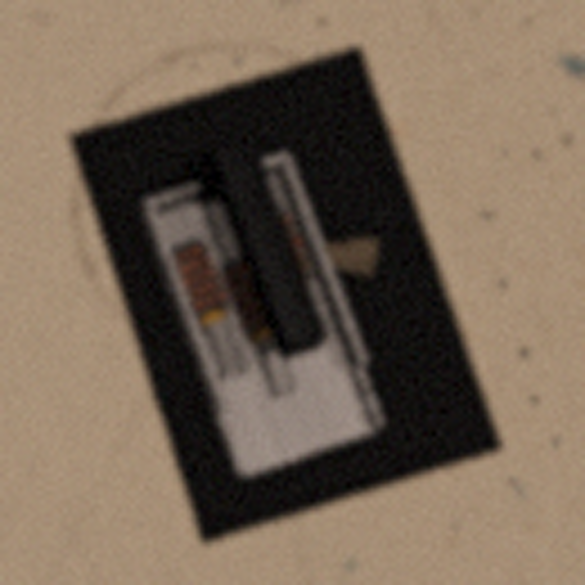

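Crop: the scoop lies in the mat's middle, with the lip running from about (240,476) to (383,425) in the crop. The handle bar runs from (235,160) to (300,345), with the burr heads to its left, under it and to its right. Bin yaw is about -0.34 and the mat yaw about 0.334. Next I'll take a wrist close-up, check the bottle's position and check IK.

Run:
```python
from h import *
c=bot.calibration("top");s=bot.calibration("scene")
# bottle: cap tip in top (~225,160..) and scene (177,208): triangulate roughly
print("bottle z.174 top",cast([[226,163],[232,178]],.174,c),cast([[231,190]],.05,c)," scene tip",cast([[177,208]],.174,s))
print(bot.read_tcp_pos())
for yaw in (.334,.334-np.pi):
    print(yaw,bot.solve_ik([.53,-.165,.42],[np.pi,0,yaw]))
q=bot.solve_ik([.53,-.165,.42],[np.pi,0,.334])
bot.reach([.53,-.165,.42],[np.pi,0,.334])
c=bot.calibration("wrist");im=bot.snapshot("wrist");cv2.imwrite("pics/w1.png",im[:,:,::-1])
import pickle;pickle.dump(c,open("w1.pkl","wb"));print(c,bot.read_clock())
```

```text
bottle z.174 top [[0.7533 0.2294 0.174 ]
 [0.7206 0.2146 0.174 ]] [[0.733  0.2373 0.05  ]]  scene tip [[0.754  0.2315 0.174 ]]
[ 0.227  -0.5821  0.3021]
0.334 [ 0.4842  0.2149 -0.2826  1.6271  0.0616  1.3083 -1.045 ]
-2.807592653589793 [ 0.8304  0.2662 -0.7123  1.6162  0.1782  1.3257  1.9969]
{'fx': 413.7401689230937, 'fy': 413.7401689230937, 'cx': 314.87837447577203, 'cy': 238.9505547434173, 'camera_from_world': array([[ 0.3269, -0.9451,  0.0001, -0.3297],
       [-0.9064, -0.3134,  0.2833,  0.3655],
       [-0.2677, -0.0927, -0.959 ,  0.6318],
       [ 0.    ,  0.    ,  0.    ,  1.    ]])} 2.0667
```

View pics/w1.png

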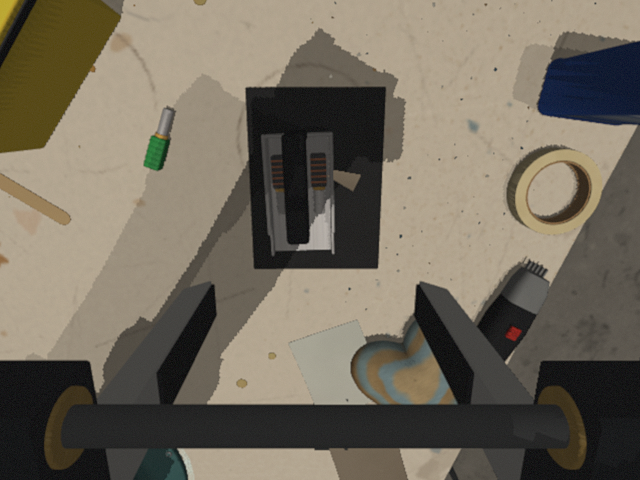

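Wrist view: handle bar at columns 285–310, rows 130–243, burr heads at (278,172) and (318,170) with the third under the bar, and the lip at about row 252, columns 273–333. Fitting the handle centreline and the lip.

Run:
```python
from h import *
import pickle
c=pickle.load(open("w1.pkl","rb"));im=cv2.imread("pics/w1.png")
g=cv2.GaussianBlur(cv2.cvtColor(im,cv2.COLOR_BGR2GRAY),(3,3),0).astype(float)
print("camera at",-c["camera_from_world"][:3,:3].T@c["camera_from_world"][:3,3])
L=[];Rr=[]
for r in range(140,238,6):
    row=g[r,262:334]; d=row<42
    print(r,"".join("#" if v<42 else "." for v in row))
for col in (285,297,305,280,318,328): print(col,g[228:268,col].astype(int))
```

```text
camera at [ 0.6082 -0.1385  0.5024]
140 ...................#########################...........................#
146 ....................########################...........................#
152 ....................########################...........................#
158 .........####################################.....##....................
164 #.........###################################...........................
170 #.........###################################...........................
176 ##.........##################################...........................
182 ##..........##################################..........................
188 ###..................#########################..........................
194 ###....................#######################..........................
200 ###....................#######################..........................
206 ####...................#######################..........................
212 ####....................######################..........................
218 ####....................#######################............
[... 470 characters left out ...]
 63  36  33  34  35  36  35  35  35  36  36  36  35
  34  34  34  47]
305 [ 21  22  22  20  20  22  23  22  22  21  22  22  20  18  25  64 124 160
 167 167 163 142  96  52  34  34  35  35  35  35  35  35  36  36  35  34
  34  34  33  46]
280 [86 86 85 86 86 85 85 85 85 85 85 85 86 86 86 86 86 86 86 86 87 84 68 44
 28 22 21 23 25 25 23 24 24 23 23 24 23 22 22 30]
318 [171 171 171 171 170 170 170 170 170 170 170 170 169 169 169 169 169 169
 170 172 164 124  67  36  33  35  35  35  36  36  36  36  35  35  35  35
  35  34  33  46]
328 [159 160 161 163 162 160 158 158 160 162 160 159 160 162 161 160 163 165
 165 167 159 116  61  34  33  35  35  35  36  36  36  36  35  34  34  35
  35  34  33  47]
```

Run:
```python
from h import *
import pickle
c=pickle.load(open("w1.pkl","rb"))
H=cast([[294.,146],[297.5,218]],.122,c);d=H[1]-H[0];yaw=np.arctan2(-d[1],-d[0])
print("handle pts",H,"yaw",yaw)
print("widths",[np.linalg.norm(np.diff(cast(p,.122,c),axis=0)) for p in ([[282,146],[306,146]],[[286,218],[309,218]])])
lip=cast([[280,250.5],[328,249.2]],.007,c);e=lip[0]-lip[1];print("lip",lip,"yaw from lip",np.arctan2(-e[0],e[1]))
fr=cast([[297.5,242.7]],.122,c)[0];print("bar front",fr)
for y in (yaw,np.arctan2(-e[0],e[1])):
    u=np.array([np.cos(y),np.sin(y)])
    l=(lip@np.r_[u,0]).mean(); print("origin along u from lip",l+.075,"from bar front",fr[:2]@u+.033,
      "lateral handle",H[:,:2]@np.array([-u[1],u[0]]))
im=cv2.imread("pics/w1.png");m=cv2.inRange(im,(0,0,0),(42,42,42))
k=[k for k in cv2.findContours(m,cv2.RETR_EXTERNAL,cv2.CHAIN_APPROX_NONE)[0] if cv2.pointPolygonTest(k,(252,200),True)>-4 and cv2.contourArea(k)>5000]
for q in k: print("mat",rect(q,.004,c))
```

```text
handle pts [[ 0.5782 -0.129   0.122 ]
 [ 0.5162 -0.153   0.122 ]] yaw 0.3683780820632226
widths [np.float64(0.02157417937027795), np.float64(0.02172248825109283)]
lip [[ 0.4413 -0.1498  0.007 ]
 [ 0.4626 -0.2064  0.007 ]] yaw from lip 0.36140389450881977
bar front [ 0.493  -0.1607  0.122 ]
origin along u from lip 0.43249340335428493 from bar front 0.4350867724174816 lateral handle [-0.3286 -0.3286]
origin along u from lip 0.43477848220108756 from bar front 0.4373607804546781 lateral handle [-0.3252 -0.3256]
mat (array([ 0.5358, -0.1642]), (218.34034729003906, 158.52255249023438), 19.186113357543945)
```

Two independent cues agree: scoop origin (0.523,-0.151), yaw 0.366. Checking IK for the whole pour before grasping.

```bash
cat >> h.py <<'E'
S=np.array([.5229,-.1506,.004]);SY=.366
B=np.array([.581,.208]);BY=-.341
def rot2(a): return np.array([[np.cos(a),-np.sin(a)],[np.sin(a),np.cos(a)]])
def scoop_tcp(origin,phi,yaw,half=False):
    """TCP pose for scoop origin (world) with the lip tilted down by phi."""
    up=np.array([-np.sin(phi),0,np.cos(phi)]); up[:2]=rot2(yaw)@up[:2]
    p=np.array(origin)+up*(.103+bot.hold_point_z)
    return (p,[np.pi,phi,yaw-np.pi]) if half else (p,[np.pi,-phi,yaw])
def pour(phi,theta,r=.086,dz=0.,**k):
    """scoop lip on the flap at r from the hinge, flap at theta, scoop tilted phi (deg)."""
    phi,theta=np.radians([phi,theta])
    x=.050-r*np.cos(theta)+.075*np.cos(phi); z=.150-r*np.sin(theta)+.075*np.sin(phi)+dz
    return scoop_tcp(np.r_[B+rot2(BY)@[x,0],z],phi,BY,**k)
E
python3 - <<'E'
from h import *
for half in (False,True):
    print("half",half,bot.solve_ik(*scoop_tcp(S,0,SY,half)),bot.solve_ik(*scoop_tcp(S+[0,0,.2],0,SY,half)))
    for ph,th,dz in ((0,0,.06),(10,2,.0),(26,18,0),(42,34,0),(58,50,0)):
        p=pour(ph,th,dz=dz,half=half);print(ph,p[0],bot.solve_ik(*p))
E
```

```text
half False [ 0.4415  0.4334 -0.2682  1.9088  0.153   0.819  -1.1126] [ 0.4747  0.2157 -0.2944  1.7041  0.0659  1.2314 -1.04  ]
0 [0.6178 0.195  0.3914] [-0.0572  0.4261 -0.4177  1.4295  0.1738  1.3225 -2.3962]
10 [0.587  0.2059 0.3387] [-0.087   0.3589 -0.4421  1.6537  0.3218  1.0635 -2.5507]
26 [0.5396 0.2227 0.3193] [-1.0466  0.2442  0.5347  1.916   0.3309  0.7467 -2.6688]
42 [0.4991 0.2371 0.2869] [ 0.161   0.402  -1.0835  2.0713  1.3133  1.0701  2.7098]
58 [0.4685 0.2479 0.2439] [-0.9086  0.3336 -0.01    2.2329  1.4863  0.9472  2.2636]
half True [ 1.0343  0.6872 -1.0854  1.8906  0.7193  1.0192  1.5689] [ 1.0796  0.3706 -1.0828  1.6867  0.3393  1.2907  1.8661]
0 [0.6178 0.195  0.3914] [ 0.1645  0.4934 -0.7593  1.4213  0.3399  1.3607  0.6245]
10 [0.587  0.2059 0.3387] [ 0.1432  0.4205 -0.7575  1.6461  0.4723  1.112   0.4788]
26 [0.5396 0.2227 0.3193] [ 0.0431  0.2973 -0.7429  1.8819  0.7549  0.917   0.14  ]
42 [0.4991 0.2371 0.2869] [-0.1062  0.2882 -0.7419  2.0777  1.206   0.9264 -0.3877]
58 [0.4685 0.2479 0.2439] [-0.2875  0.4257 -0.7241  2.2136  1.5936  1.2016 -0.8657]
```

The half-turn branch (yaw−π) is continuous with wide joint margins, so I'll use it. Grasp and lift.

Run:
```python
from h import *
p,o=scoop_tcp(S+[0,0,.08],0,SY,True)
bot.reach(p,o)
p,o=scoop_tcp(S,0,SY,True)
bot.move_linear(p,o,vel=.12,max_force=15)
print(bot.read_tcp_pos(),p,bot.read_contact_force())
bot.command_gripper(.0);print(bot.read_width(),bot.read_grasp_force(),bot.read_contact_force())
p,o=scoop_tcp(S+[0,0,.03],0,SY,True);bot.move_linear(p,o,vel=.06)
print(bot.read_contact_force(),bot.read_moment(),bot.read_width(),bot.read_clock())
p,o=scoop_tcp(S+[0,0,.22],0,SY,True);bot.move_linear(p,o,vel=.15)
im=bot.snapshot("scene");cv2.imwrite("pics/s2.png",cv2.resize(im[60:360,180:580,::-1],None,fx=2,fy=2))
print(bot.read_q(),bot.read_clock(),bot.read_width())
```

```text
[ 0.5232 -0.1505  0.186 ] [ 0.5229 -0.1506  0.1854] [-0.6    -0.1379  0.9019]
0.02210307574325285 29.99904066324234 [-0.3123 -0.0028 -1.4018]
[ 0.7731 -0.4307 -3.2322] [ 0.0175 -0.0623  0.0045] 0.021728358965791846 7.075
[ 1.1395  0.3935 -1.1799  1.657   0.3717  1.3447  1.8378] 8.5417 0.0216991579561252
```

View pics/s2.png

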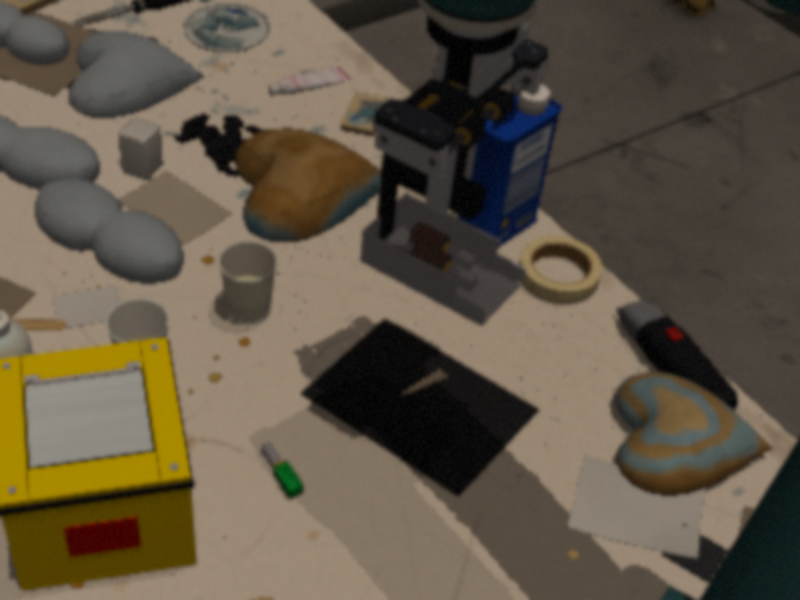

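The scoop is lifted level with the burrs inside, clear of the mat and cups. Carrying to above the flap and pressing it part open.

Run:
```python
from h import *
p,o=pour(6,0,dz=.06,half=True); print(bot.move_linear(p,o,vel=.15))
p,o=pour(10,0,dz=.012,half=True); bot.move_linear(p,o,vel=.1)
f0=bot.read_contact_force(); print("free",f0,bot.read_moment(),bot.read_q(),bot.read_clock())
for ph,th in ((12,4),(17,9),(22,14)):
    p,o=pour(ph,th,half=True); print(ph,bot.move_linear(p,o,vel=.08,max_force=20),bot.read_contact_force()-f0)
im=bot.snapshot("scene");cv2.imwrite("pics/s3.png",cv2.resize(im[60:360,80:480,::-1],None,fx=2,fy=2))
print(bot.read_q(),bot.read_clock(),bot.read_width())
```

```text
False
free [ 0.594  -0.5426 -3.8083] [0.1741 0.2333 0.0607] [ 0.2662  0.4641 -0.9443  1.6227  0.5584  1.1807  0.421 ] 11.7083
12 False [-1.5215  0.4198  1.4106]
17 False [-0.8878  0.7493  1.35  ]
22 False [-1.0295  1.6016  1.0267]
[ 0.1891  0.3616 -0.8982  1.8203  0.7349  0.9937  0.1977] 12.85 0.02192060736291357
```

View pics/s3.png

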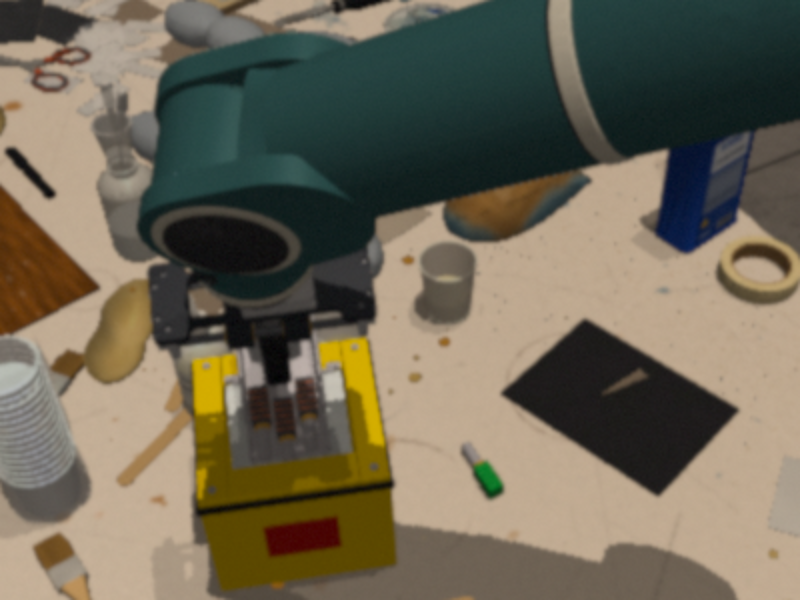

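The scoop's front is on the flap, burrs still lying in the scoop at crop (260–305,410), contact about 2 N, which matches the spring. Continuing the press and tip.

Run:
```python
from h import *
for ph,th in ((28,20),(34,26),(40,32),(46,38),(52,44),(58,50)):
    p,o=pour(ph,th,half=True); print(ph,bot.move_linear(p,o,vel=.12,max_force=25),bot.read_contact_force())
bot.pause(1.0)
im=bot.snapshot("scene");t=bot.snapshot("top")
cv2.imwrite("pics/s4.png",np.hstack([cv2.resize(im[140:360,100:320,::-1],(400,400)),cv2.resize(t[160:320,160:320,::-1],(400,400))]))
print(bot.read_contact_force(),bot.read_q(),bot.read_clock(),bot.read_width())
```

```text
28 False [-0.9765  0.5995 -0.0567]
34 False [-0.5537  0.9827 -0.5493]
40 False [-0.8748 -0.3996 -0.608 ]
46 False [-0.969   0.5415 -1.8522]
52 False [-1.8844  0.2404 -2.3201]
58 False [-2.224  -0.109  -1.3735]
[-1.2419  0.2779 -0.5895] [-0.2837  0.4271 -0.7287  2.2135  1.5945  1.2037 -0.8655] 15.85 0.02163691632475204
```

View pics/s4.png

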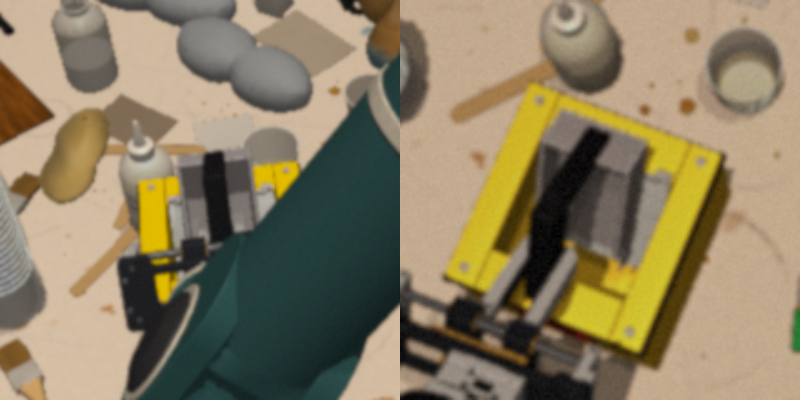

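The scoop is steeply tipped through the open flap with its floor empty on both sides of the bar, and the gripper is outside the flap. Retracting along the same arc, then checking by weight and image.

Run:
```python
from h import *
bot.pause(.5)
for ph,th in ((52,44),(46,38),(38,30),(30,22),(22,14),(14,5)):
    p,o=pour(ph,th,half=True); bot.move_linear(p,o,vel=.12,max_force=25)
p,o=pour(10,0,dz=.012,half=True); bot.move_linear(p,o,vel=.1);bot.pause(.3)
print("free",bot.read_contact_force())
p,o=pour(0,0,dz=.08,half=True); bot.move_linear(p,o,vel=.12)
p,o=scoop_tcp(S+[0,0,.22],0,SY,True); bot.move_linear(p,o,vel=.2)
bot.pause(.3);print("free level",bot.read_contact_force(),bot.read_moment())
im=bot.snapshot("scene");t=bot.snapshot("top")
cv2.imwrite("pics/s5.png",np.hstack([cv2.resize(im[120:320,240:440,::-1],(400,400)),cv2.resize(im[190:350,140:300,::-1],(400,400))]))
cv2.imwrite("pics/t5.png",t[:,:,::-1])
print(bot.read_clock(),bot.read_width())
```

```text
free [-0.4248  0.5854 -2.6625]
free level [-0.3607 -0.372  -2.6802] [ 0.0748 -0.0915 -0.0755]
22.1917 0.021559990349528883
```

View pics/s5.png

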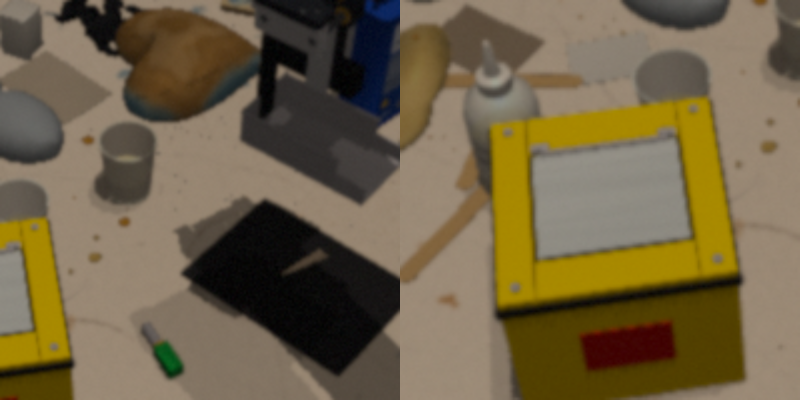

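The scoop is empty (1.15 N lighter, about 3 × 40 g), the flap is closed with nothing left on it, and the cups are undisturbed. Setting it down.

Run:
```python
from h import *
p,o=scoop_tcp(S+[0,0,.02],0,SY,True); bot.move_linear(p,o,vel=.15)
p,o=scoop_tcp(S+[0,0,-.003],0,SY,True); print(bot.move_linear(p,o,vel=.02,max_force=5),bot.read_tcp_pos()[2]-p[2]-.003,bot.read_contact_force())
bot.command_gripper(.06);print(bot.read_width());bot.command_gripper(.094)
p,o=scoop_tcp(S+[0,0,.12],0,SY,True); bot.move_linear(p,o,vel=.12)
bot.reach([.45,-.05,.45],[np.pi,0,SY-np.pi]);bot.pause(.5)
im=bot.snapshot("scene");t=bot.snapshot("top")
cv2.imwrite("pics/s6.png",np.hstack([cv2.resize(im[180:320,320:460,::-1],(400,400)),cv2.resize(t[220:350,340:470,::-1],(400,400))]))
print(bot.read_contact_force(),bot.read_clock())
```

```text
True -0.0003624916107795558 [-1.0136 -0.0606  7.0269]
0.06025479580760714
[ 0.4143 -0.552   0.4063] 28.6083
```

View pics/s6.png

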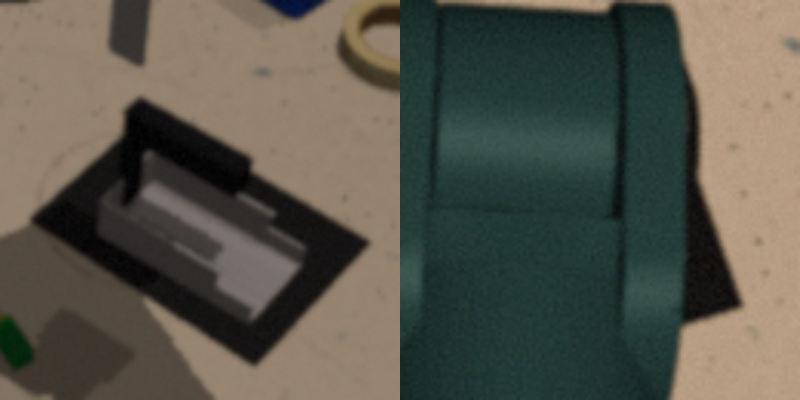

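The scoop is upright, empty and fully on the mat, and the gripper is clear.

```bash
python3 -c "
from cell import bot
print(bot.finish_job())"
```

```text
the job is handed in; nothing more can be done
None
```

The job is handed in at about 29 s on the robot's clock: all three burrs appear to be in the bin (the scoop looked empty and was 1.15 N lighter), the flap is closed, and the empty scoop is back upright on its mat.

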